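# Hang the red-lidded sample on the spring scale

## Robot

A 6-joint arm with a two-finger parallel gripper is mounted at the origin on the work surface. World frame = base frame: x ahead of the robot, y to its left, z up, the work surface at z = 0. Lengths are in m, angles in rad, forces in N, time in s.
With the tool pointing down it reaches from about 0.375 to 0.9 m from the base axis. Payload 3.1 kg.
Tool frame: the origin (TCP) lies midway between the tips of the shut fingers; the grasp point (between the pads) lies 19 mm behind it; z points along the fingers, y is the line along which they close (so a half turn about z gives the same grasp; the last joint's range is limited). The gripper opens to 85 mm and grips with 20 to 120 N. Pads are 22 mm wide; open, the fingers measure 114 mm over their backs; the gripper's body (76 mm by 85 mm) begins 54 mm behind the grasp point. The pads swing forward as they close: fully open they stand 13 mm farther back than shut.
Start: joints at [-1.298, 0.527, 1.433, -0, 1.181, -0.178], TCP at [0.272, -0.563, 0.206] pointing down, gripper open.
Joint ranges: [-3.08, 3.08], [-0.75, 2.2], [0.22, 2.44], [-1.43, 4.57], [0, 2.65], [-2.85, 2.85]. Speed limits (rad/s): [2.79, 2.79, 3.14, 3.14, 3.14, 3.14].

## Interface

Orientations are given as a unit quaternion [x, y, z, w].
In Python, from station import manip gives the robot as it stands.
- The arm moves only by the tool step_arm, never from a script. Its argument "targets" is text: rows parted by semicolons, each of 4 numbers parted by spaces: the shift along the tool's x, y, z in mm, then the turn about the tool's z in degrees. A call has 1 to 12 rows; each row is the pose to reach, as a shift and turn from the pose commanded when the call began, along the tool's axes at that moment; what a row does not reach only later rows make up. A row lasts 1/10 s, in which the tool goes at most 50 mm and 8.59 degrees, less where a joint would pass 70% of its speed; a pose out of reach is approached as far as the arm can. A call with a gripper value outside its range is refused whole. "gripper" is the closure, from 0 (fully open) to 1 (shut), set as the call begins (left out, the last holds). The fingers move at their own pace and stop on an object; "squeeze" is the grip in N (left out, the last holds). Time passes only in rows, so rows that repeat a pose let the fingers close. It gives the time, the measured TCP pose, the force, the opening and the grip force at its end, in the units of the state.
- manip.sense(): the state, without advancing time (a new reading comes with each control period).
- manip.snapshot(name): name is "side" or "top" or "wrist"; returns the picture (420x560x3 uint8, red, green, blue); there is no depth.
- manip.get_calibration(name): a dict with "fov_y" (degrees; the focal length in pixels is half the picture's height over the tangent of half this angle, whatever the lens; pixels are square), "cx", "cy" (the principal point, pixels), "k1" (the pictures are not rectified: a ray, as slopes to the right and down, at radius r is drawn at 1 + k1 r^2 times it, then the intrinsics apply), "extrinsics" (4x4, takes a point from camera to world coordinates); the wrist camera has in their place "tool_from_camera" (4x4, takes a point from camera to tool coordinates, whose origin is the TCP and whose axes are the flange's). Camera axes: x right, y down, z forward; pixel columns grow to the right and rows downward; lengths in m; the calibration is good to about 2 mm. A picture is of the moment at which its call begins: read the wrist's pose just before it. get_calibration takes no time and is no camera call.
- manip.sign_off(): hands the job in; it is judged then, once.
Trained networks look in the newest picture that a camera, given by its name, has taken for a name from the list of things; names that differ only in an ending like _2 or _b are one class to them, and where a whole thing is asked for, a point or a joint stands for the part that bears it (a point fixed in the world has none). Each returns a list of dicts, best first, with "p" (0 to 1); they miss things now and then, are a little off and sometimes report something else, mostly with a low value. They report only what shows in the picture. A call takes as long as a camera call. They do not tell look-alikes from the thing itself.
- manip.recognise(camera, query): "position" ([column, row] in pixels, amid what is visible of it).
- manip.masks_of(camera, query): "pixels" (420x560 bool, what is visible of it) and "position" ([column, row] in pixels, amid what is visible of it).
- manip.mark_of(camera, query): "position" ([column, row] in pixels: a listed point, or the origin of a listed thing).
The state is a dict: "t": time; "q": joint angles; "qd": joint speeds; "tau": joint torques, N m; "tcp_pos": TCP position; "tool_rot": TCP orientation; "force": force on the tool from outside, world axes, zero at the start; "ft_torque": the same for the moment, N m; "finger_gap": opening from 0.0 (shut) to 1.0 (fully open); "gripper_force": force on a finger pad.
Only numpy, scipy, OpenCV 4.12 (cv2) and the standard library are available. Lean on these libraries where they do the work, as an engineer would, in place of code of your own. Each camera call takes 0.05 s, during which the arm holds its last target. There are 200 camera calls.

## Task

Weigh the red-lidded sample in the steel carrier: take the carrier off the wooden tray by its black grip, hang its cross bar in the seat of the spring scale's hook, and, still holding it, lower it slowly until the scale carries the whole weight, only then letting go. The pointer must never jump or bounce: it may sink or rise no faster than about 4 cm per second, on letting go too; nothing may be forced, and the carrier must be left hanging free, upright and still. Leave the blue-lidded carrier and everything else where they are.

Things in the scene. Friction and masses are not known exactly. Their poses are not given: they have to be found in the camera images.
- carrier_grip (a point): Centre of the black grip block on top of the carrier to be weighed (white jar, red lid). z is up, y runs along the cross bar under the block; a half turn makes no difference. Block: 24 (x) by 16 (y) by 46 mm (z), on an 8 mm neck: pinch its two faces that look along y, from above. The cross bar's underside is 39 mm, the foot's underside 179 mm below this point.
- carrier_bar (a point): Middle of the underside of that carrier's cross bar, a steel bar 105 mm long (y), 10 mm wide (x), 8 mm high; it carries the grip. A leg at each end (inner faces at y = +-47.5 mm) goes down to the foot. The jar's lid (74 mm diameter) ends 60 mm below this point, so the hook arm can pass through the window between bar, legs and lid, along x.
- carrier: The same carrier: a round steel foot plate of 108 mm diameter with the jar fixed on it; origin at the centre of the plate's underside, same axes. Its weight is not known beforehand: anywhere from 0.30 to 0.96 kg.
- spare_grip (a point): The same point of the other carrier (blue lid, otherwise alike), a bystander which also stands on the tray.
- tray: Fixed wooden tray, 360 mm (x) by 280 mm (y), floor 8 mm above the table, rims 20 mm high; origin at the centre of its underside. Both carriers and three small grey-lidded tubs (29 mm high) stand on it, the carriers side by side along its x, the tubs along its -y rim.
- scale: Fixed bench spring scale. Origin on the table right below the hook's seat, z up. White column with blue cap (46 by 60 mm, 324 mm high) at y = +155 to +215 mm, on a grey base 18 mm high (x +-75, y = +75 to +265 mm). The hook arm comes out of the column towards -y over the origin; a bar hung on it lies across it, along this x.
- hook_seat (a point): Centre of the hook's seat, on the upper face of the arm, a steel strap 24 mm wide (scale's x), 6 mm thick, 240 mm above the table unloaded; it sinks with the hook. Along the scale's y the seat is 26 mm long, between the upturned lip at the arm's free end (-y side, 12 mm high above the seat) and a low stop (+y side, 8 mm high).
- hook (a joint): How far the hook and its red pointer have sunk (m): 0 with nothing on it, 0.088 at the end of travel. The spring gives about 120 N per metre (8 mm for each newton) and is only lightly damped: let go too high or pressed too low, the hook jumps.
- tub0: Small clear tub with grey lid on the tray, 41 mm diameter, 29 mm high, a bystander; origin under its centre.
- tub1: Another such tub.
- tub2: Another such tub.
- jar_a: White jar with red lid, standing alone on the table, 68 mm diameter, 75 mm high, a bystander; origin under its centre.
- jar_b: Another such jar.
Not all that is in view belongs to the job. What is shaped like the carrier but orange or yellow is not meant.

How it is judged:
By the outcome, as a careful person would: the job done as asked, in the order asked, and still so for the second after the job is handed in, with the robot touching nothing.
It also fails if it takes over 69 s, if anything falls off the work surface, if the arm or the gripper's body presses on something with over 40 N, if the wrist force passes 120 N, or if a joint passes its speed limit or range.

## Working session

There is one attempt and no reset: what is moved stays moved. The work goes in short steps, Python scripts to look and compute and a tool call to move; the robot and the scene stay as the last step left them, time stands still between calls to the robot, and variables do not carry over. Pictures are saved under pics/ and viewed, at most 12 in all, crops included, and the job is handed in when it is done.

Besides the shell and the picture viewer there is one more tool, called after "Emit:" as name(argument=value, ...) on one line, values as JSON. step_arm: Moves the arm, as the interface text tells. Its arguments: {"type":"object","properties":{"targets":{"type":"string"},"gripper":{"type":"number"},"squeeze":{"type":"number"}},"required":["targets"]}

```bash
mkdir -p pics; ls
python3 - <<'E'
from station import manip
import cv2,numpy as np
s=manip.sense();print(s['t'],s['tcp_pos'],s['tool_rot'],s['force'],s['finger_gap'])
for n in("side","top","wrist"):
    im=manip.snapshot(n);cv2.imwrite(f'pics/{n}0.png',im[:,:,::-1])
    c=manip.get_calibration(n);print(n,{k:np.round(v,4).tolist() for k,v in c.items()})
    for q in("carrier_grip","carrier_bar","spare_grip","hook_seat","scale","tray"):
        print(q,[(np.round(d['position'],1).tolist(),round(d['p'],2)) for d in manip.mark_of(n,q)][:4])
E
```

```text
pics
0.0 [ 0.27210748 -0.56177572  0.2051095 ] [ 9.74706986e-01  2.23483883e-01 -4.92252298e-05 -1.11484051e-03] [-0.53104034 -0.3636195   0.07330701] 0.9958352913694429
side {'fov_y': 44.8342, 'cx': 275.2765, 'cy': 206.3946, 'k1': -0.1564, 'extrinsics': [[0.9845, -0.1325, 0.1147, 0.3593], [-0.1752, -0.7262, 0.6648, -0.8786], [-0.0048, -0.6746, -0.7382, 1.0203], [0.0, 0.0, 0.0, 1.0]]}
carrier_grip [([264.9, 319.4], 0.87), ([274.4, 198.7], 0.79), ([267.5, 94.9], 0.26)]
carrier_bar [([278.1, 210.5], 0.56)]
spare_grip [([340.8, 197.0], 0.74), ([302.0, 253.4], 0.21)]
hook_seat [([268.8, 94.8], 0.86)]
scale [([304.0, 252.6], 0.55)]
tray [([304.0, 253.9], 0.61)]
top {'fov_y': 43.0752, 'cx': 282.2602, 'cy': 221.0005, 'k1': -0.0694, 'extrinsics': [[0.0101, -0.9841, 0.1772, 0.2999], [-0.9999, -0.0076, 0.015, -0.1074], [-0.0134, -0.1773, -0.9841, 1.3537], [0.0, 0.0, 0.0, 1.0]]}
carrier_grip [([422.2, 261.8], 0.58), ([285.4, 229.2], 0.57)]
carrier_bar [([288.0, 232.4], 0.87), ([414.3, 265.9], 0.84)]
spare_grip [([308.1, 163.0], 0.63)]
hook_seat [([140.7, 207.5], 0.9)]
scale [([289.5, 227.8], 0.33)]
tray [([300.6, 210.6], 0.88)]
wrist {'fov_y': 68.1145, 'cx': 277.8407, 'cy': 211.8489, 'k1': -0.046, 'tool_from_camera': [[0.0005, -0.9574, -0.2889, 0.0744], [1.0, 0.0003, 0.0006, 0.0006], [-0.0005, -0.2889, 0.9574, -0.1678], [0.0, 0.0, 0.0, 1.0]]}
carrier_grip []
carrier_bar [([8.0, 111.8], 0.57)]
spare_grip []
hook_seat []
scale []
tray []
```

View pics/side0.png

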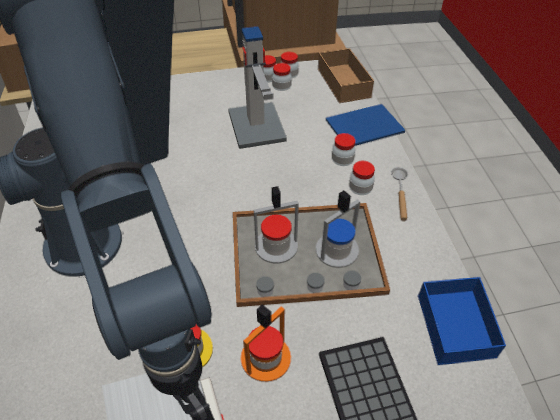

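View pics/top0.png

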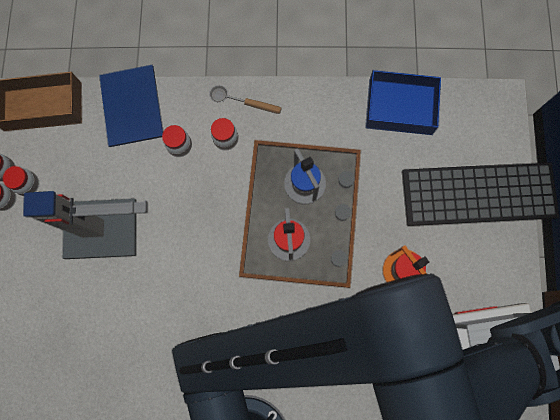

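The side view shows the steel red carrier's grip at about (276,197), the blue one at (344,200), the orange decoy at (264,316) and the hook at about (268,94). In the top view the red carrier is at (289,229) with its bar roughly along world x. The hook tip is at (147,207), with the arm pointing along world -y.

```bash
cat > h.py <<'E'
from station import manip
import cv2,numpy as np
from scipy.spatial.transform import Rotation as R
def cam(n,s=None):
    c=manip.get_calibration(n)
    if n=="wrist":
        s=s or manip.sense();T=np.eye(4);T[:3,:3]=R.from_quat(s['tool_rot']).as_matrix();T[:3,3]=s['tcp_pos']
        E=T@np.array(c['tool_from_camera'])
    else:E=np.array(c['extrinsics'])
    f=210/np.tan(np.radians(c['fov_y']/2));return E,f,c['cx'],c['cy'],c['k1']
def ray(C,uv):
    E,f,cx,cy,k=C;d=cv2.undistortPoints(np.array([[uv]],float),np.array([[f,0,cx],[0,f,cy],[0,0,1]]),np.array([k,0,0,0.]))[0,0]
    v=E[:3,:3]@[d[0],d[1],1];return E[:3,3],v/np.linalg.norm(v)
def proj(C,p):
    E,f,cx,cy,k=C;q=E[:3,:3].T@(np.array(p)-E[:3,3]);a=q[:2]/q[2];a=a*(1+k*a@a);return a*f+[cx,cy]
def atz(C,uv,z):
    o,v=ray(C,uv);return o+v*(z-o[2])/v[2]
def tri(*l):
    A=0;b=0;rs=[ray(*x) for x in l]
    for o,v in rs:
        P=np.eye(3)-np.outer(v,v);A=A+P;b=b+P@o
    p=np.linalg.solve(A,b);return p,[np.linalg.norm((np.eye(3)-np.outer(v,v))@(p-o)) for o,v in rs]
E
python3 - <<'E'
from h import *
np.set_printoptions(precision=4,suppress=True)
S=cam("side");T=cam("top")
for n,a,b in(("grip",(274.4,198.7),(285.4,229.2)),("bar",(278.1,210.5),(288,232.4)),("spare",(340.8,197),(308.1,163)),("hook",(268.8,94.8),(140.7,207.5))):
    print(n,*tri((S,a),(T,b)))
print('grip z.192',atz(S,(274.4,198.7),.187),atz(T,(289,229),.187))
print('hook z.24',atz(S,(268.8,94.8),.24),atz(T,(140.7,207.5),.24))
print('bar ends',atz(T,(288,209),.152),atz(T,(290,258),.152))
# base outline z=.018, arm ends z=.24
for p in((63,205),(136,205),(136,256),(63,258)):print('base',atz(T,p,.018))
for p in((80,200),(134,200),(147,202),(147,212),(80,213)):print('arm',atz(T,p,.24))
E
python3 - <<'E'
import cv2
a=cv2.imread('pics/top0.png')[170:280,20:330];b=cv2.imread('pics/side0.png')[20:280,220:390]
import numpy as np
a=cv2.resize(a,None,fx=2.5,fy=2.5,interpolation=2);cv2.imwrite('pics/ctop.png',a)
E
```

```text
grip [ 0.4926 -0.0968  0.1785] [np.float64(0.0003000186838000653), np.float64(0.0003000186838001358)]
bar [ 0.4957 -0.1025  0.1425] [np.float64(0.004191937069417486), np.float64(0.004191937069417401)]
spare [ 0.6349 -0.1462  0.2096] [np.float64(0.0027836735093252542), np.float64(0.002783673509325027)]
hook [0.5302 0.2146 0.2415] [np.float64(0.002754798167188048), np.float64(0.0027547981671881333)]
grip z.192 [ 0.491  -0.1047  0.187 ] [ 0.492  -0.1049  0.187 ]
hook z.24 [0.5333 0.2174 0.24  ] [0.5277 0.2149 0.24  ]
bar ends [ 0.5445 -0.1021  0.152 ] [ 0.4312 -0.1076  0.152 ]
base [0.5784 0.4859 0.018 ]
base [0.5796 0.2919 0.018 ]
base [0.4471 0.2841 0.018 ]
base [0.4396 0.4743 0.018 ]
arm [0.5435 0.3501 0.24  ]
arm [0.5441 0.2306 0.24  ]
arm [0.5399 0.2018 0.24  ]
arm [0.5179 0.2006 0.24  ]
arm [0.5147 0.3478 0.24  ]
```

View pics/ctop.png

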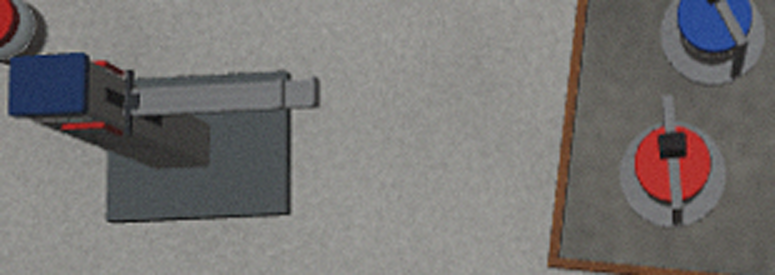

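The crop shows the hook arm running nearly straight along world -y, yawed about +3°, with its lip at crop (315,92) and its seat around (302,92). I'm going above the red carrier, rising first.

Emit:
step_arm(targets="0 0 -40 0; 0 0 -85 0; 40 -32 -85 -7; 80 -64 -85 -14; 120 -96 -85 -21; 160 -127 -85 -28; 200 -159 -85 -35; 240 -190 -85 -42; 280 -222 -85 -49; 320 -254 -85 -56; 360 -286 -85 -63; 398 -316 -85 -67", gripper=0.3)

```text
t: 2.25
tcp_pos: [0.4899, -0.1102, 0.2915]
tool_rot: [0.688, 0.726, 0.0, 0.0]
force: [0.8, -0.7, 0.2]
finger_gap: 0.701
gripper_force: 0.0
```

```bash
cat > look.py <<'E'
from h import *
import sys
np.set_printoptions(precision=4,suppress=True)
s=manip.sense();print(s['t'],np.array(s['tcp_pos']),np.array(s['tool_rot']),np.array(s['force']))
im=manip.snapshot("wrist");cv2.imwrite(f'pics/{sys.argv[1]}.png',im[:,:,::-1])
W=cam("wrist",s)
for a in sys.argv[2:]:
    q,z=a.split(':')
    for d in manip.mark_of("wrist",q)[:3]:print(q,round(d['p'],2),np.round(d['position'],1),atz(W,d['position'],float(z)))
E
python3 look.py w1 carrier_grip:.187 carrier_bar:.148 spare_grip:.187
```

```text
2.25 [ 0.4899 -0.1102  0.2915] [0.6881 0.7256 0.0001 0.0005] [ 0.8416 -0.6754  0.1762]
carrier_grip 0.71 [369.8 260.9] [ 0.5829 -0.1638  0.187 ]
carrier_grip 0.68 [285.  192.8] [ 0.497  -0.1009  0.187 ]
carrier_bar 0.74 [284.5 184.1] [ 0.4974 -0.101   0.148 ]
carrier_bar 0.72 [ 87.9 358.9] [ 0.2628 -0.3376  0.148 ]
carrier_bar 0.58 [325.2 185.2] [ 0.539  -0.0999  0.148 ]
spare_grip 0.72 [437.5 242.5] [ 0.6457 -0.1415  0.187 ]
```

View pics/w1.png

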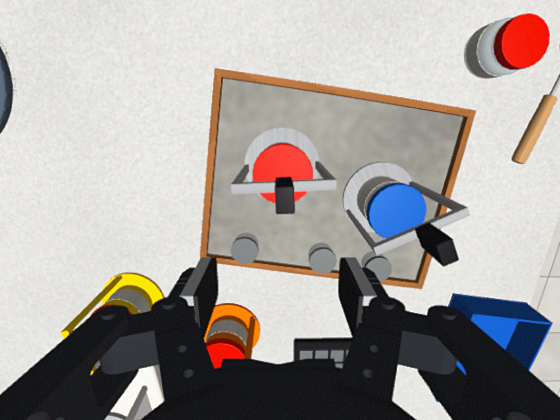

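The steel red carrier's grip block is centred at about (285,196), with bar ends near (232,189) and (337,184). The blue grip at (437,243) is clear of the fingers.

Run:
```python
from h import *
np.set_printoptions(precision=4,suppress=True)
W=cam("wrist")
a=atz(W,(232,189),.152);b=atz(W,(337,184),.152);print(a,b,(a+b)/2,np.linalg.norm(a-b),np.degrees(np.arctan2(b[1]-a[1],b[0]-a[0])))
im=cv2.imread('pics/w1.png');cv2.imwrite('pics/c1.png',cv2.resize(im[140:230,210:360],None,fx=5,fy=5,interpolation=2))
Rm=R.from_quat(manip.sense()['tool_rot']).as_matrix();print(Rm[:,0],Rm[:,1])
for p in[(.4945,-.103,.187),(.4945,-.103,.21),(.4945,-.103,.164)]:print(proj(W,p))
```

```text
[ 0.444  -0.1087  0.152 ] [ 0.5495 -0.098   0.152 ] [ 0.4967 -0.1034  0.152 ] 0.10603957235511069 5.822509259841844
[-0.0523  0.9986 -0.0006] [ 0.9986  0.0523 -0.0002]
[282.7212 194.1714]
[283.1238 200.6985]
[282.3773 188.5997]
```

View pics/c1.png

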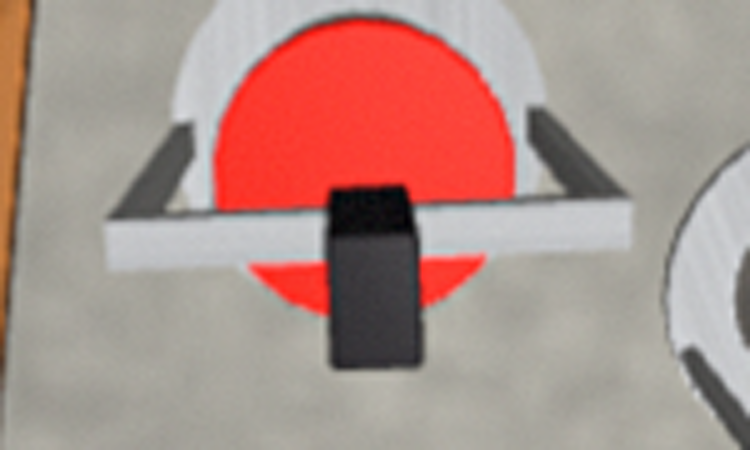

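The crop shows the block's top face centred at crop (376,301) and the bar's top face from about (106,244) to (630,224).

Run:
```python
from h import *
np.set_printoptions(precision=4,suppress=True)
W=cam("wrist")
f=lambda u,v,z:atz(W,(210+u/5-.4,140+v/5-.4),z)
print('top',f(376,301,.21))
a=f(106,244,.156);b=f(630,224,.156);print('bar',(a+b)/2,np.linalg.norm(a-b),np.degrees(np.arctan2(b[1]-a[1],b[0]-a[0])))
Rm=R.from_quat(manip.sense()['tool_rot']).as_matrix();p=np.array(manip.sense()['tcp_pos'])
print(Rm.T@(np.array([*((f(376,301,.21)+(a+b)/2)/2)[:2],.168])-p))
```

```text
top [ 0.4958 -0.1022  0.21  ]
bar [ 0.4953 -0.1025  0.156 ] 0.10441249726798335 5.268762979038434
[0.0084 0.0065 0.1232]
```

Emit:
step_arm(targets="8 6.5 15 -2.3; 8 6.5 35 -2.3; 8 6.5 55 -2.3; 8 6.5 75 -2.3; 8 6.5 92 -2.3; 8 6.5 105 -2.3; 8 6.5 115 -2.3; 8 6.5 121 -2.3; 8 6.5 121 -2.3")

```text
t: 3.35
tcp_pos: [0.4949, -0.1045, 0.1696]
tool_rot: [0.675, 0.738, -0.0, -0.001]
force: [0.0, -0.6, -0.0]
finger_gap: 0.702
gripper_force: 0.0
```

Emit:
step_arm(targets="0 0 0 0; 0 0 0 0; 0 0 0 0; 0 0 0 0; 0 0 0 0; 0 0 0 0; 0 0 0 0; 0 0 0 0", gripper=1, squeeze=60)

```text
t: 4.15
tcp_pos: [0.4955, -0.1038, 0.1709]
tool_rot: [0.675, 0.738, -0.0, 0.0]
force: [-1.2, -0.1, 5.2]
finger_gap: 0.167
gripper_force: 59.9
```

Emit:
step_arm(targets="0 0 -3 0; 0 0 -8 0; 0 0 -15 0; 0 0 -25 0; 0 0 -38 0; 0 0 -53 0; 0 0 -70 0; 0 0 -87 0; 0 0 -102 0; 0 0 -113 0; 0 0 -119 0; 0 0 -120 0")

```text
t: 5.35
tcp_pos: [0.4957, -0.1038, 0.2909]
tool_rot: [0.675, 0.738, 0.0, 0.001]
force: [-0.5, 0.1, -4.1]
finger_gap: 0.17
gripper_force: 58.8
```

Emit:
step_arm(targets="0 0 0 0; 0 0 0 0; 0 0 0 0; 0 0 0 0")

```text
t: 5.75
tcp_pos: [0.4952, -0.1037, 0.2896]
tool_rot: [0.675, 0.738, -0.0, -0.001]
force: [0.6, -0.0, -3.1]
finger_gap: 0.168
gripper_force: 58.8
```

```bash
python3 look.py w2 carrier_grip:.307 hook_seat:.24
python3 - <<'E'
from h import *
im=manip.snapshot("side");cv2.imwrite('pics/s2.png',im[:,:,::-1])
for n in("hook_seat","carrier_bar","carrier_grip"):print(n,[(np.round(d['position'],1).tolist(),round(d['p'],2)) for d in manip.mark_of("side",n)][:3])
E
```

```text
5.75 [ 0.4952 -0.1037  0.2896] [ 0.6748  0.738  -0.0002 -0.0006] [ 0.6199 -0.0086 -3.1218]
carrier_grip 0.78 [279.4 256.2] [ 0.4968 -0.1002  0.307 ]
hook_seat []
carrier_bar [([278.1, 172.5], 0.93), ([263.4, 323.6], 0.91), ([180.4, 314.5], 0.83)]
carrier_grip [([264.0, 319.6], 0.96), ([175.0, 307.9], 0.89), ([274.5, 158.5], 0.78)]
```

View pics/w2.png

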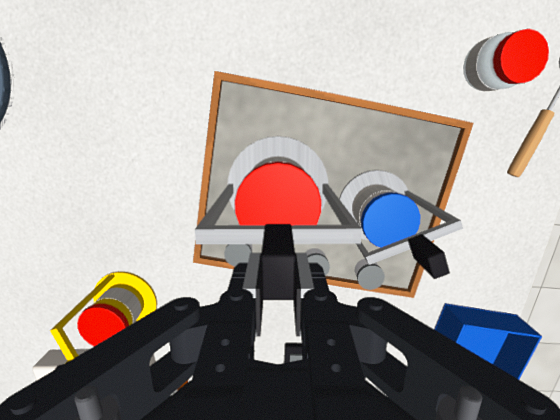

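The carrier hangs level in the grip, its bar running from (196,230) to (360,230), and everything else is undisturbed. The force suggests a weight of about 3–4 N. I'm moving it to just in front of the hook.

Emit:
step_arm(targets="3 1 0 0; 11 3 0 0; 25 6 0 0; 46 11 0 0; 72 17 0 0; 100 24 0 0; 130 31 0 0; 158 38 0 0; 184 44 0 0; 205 49 0 0; 220 53 0 0; 227 55 0 0")

```text
t: 7.3
tcp_pos: [0.5297, 0.1294, 0.2901]
tool_rot: [0.674, 0.739, 0.0, -0.0]
force: [-0.8, -0.4, -3.5]
finger_gap: 0.168
gripper_force: 58.8
```

Emit:
step_arm(targets="3 0 0 0; 3 0 0 0; 3 0 0 0; 3 0 0 0; 3 0 0 0")

```text
t: 7.8
tcp_pos: [0.5297, 0.1295, 0.2901]
tool_rot: [0.675, 0.738, -0.0, 0.0]
force: [-0.2, 0.2, -3.8]
finger_gap: 0.168
gripper_force: 58.8
```

```bash
python3 look.py w3 carrier_grip:.307 carrier_bar:.27 hook_seat:.24
python3 - <<'E'
from h import *
print(np.mean([manip.sense()['force'] for _ in range(5)],0))
for c in("side","top"):
    im=manip.snapshot(c);cv2.imwrite(f'pics/{c}3.png',im[:,:,::-1])
    for n in("hook_seat","carrier_bar","carrier_grip"):print(c,n,[(np.round(d['position'],1).tolist(),round(d['p'],2)) for d in manip.mark_of(c,n)][:4])
E
```

```text
7.8 [0.5297 0.1295 0.2901] [ 0.6752  0.7377 -0.0001  0.    ] [-0.2075  0.19   -3.8407]
carrier_grip 0.9 [280.7 254.1] [0.5319 0.134  0.307 ]
carrier_bar 0.78 [278.8 231.2] [0.531  0.1331 0.27  ]
hook_seat 0.59 [287.4  91.9] [0.529 0.22  0.24 ]
[-0.48848007 -0.77827674 -3.26491023]
side hook_seat [([268.3, 94.0], 0.58), ([341.9, 200.8], 0.16)]
side carrier_bar [([178.5, 316.4], 0.85), ([261.4, 324.4], 0.8), ([274.6, 108.5], 0.55)]
side carrier_grip [([270.1, 94.9], 0.91), ([262.4, 317.2], 0.84), ([358.3, 186.6], 0.66), ([172.5, 304.7], 0.55)]
top hook_seat [([138.5, 206.2], 0.78)]
top carrier_bar [([412.9, 266.0], 0.92), ([394.2, 338.2], 0.91), ([178.7, 205.7], 0.76), ([306.1, 164.3], 0.5)]
top carrier_grip [([418.4, 263.4], 0.93), ([399.6, 341.6], 0.76)]
```

View pics/w3.png

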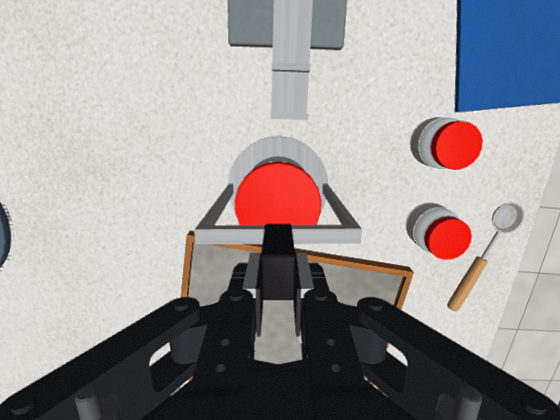

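The hook arm enters from the top of the view. Its lip's outer edge is at about (290,118), its stop at (291,69), and its edges run from (271,118) to (277,0) and (308,118) to (311,0). The held bar spans (196,236) to (360,236).

Run:
```python
from h import *
np.set_printoptions(precision=4,suppress=True)
W=cam("wrist");s=manip.sense();Rm=R.from_quat(s['tool_rot']).as_matrix();p=np.array(s['tcp_pos'])
for n,u,z in(("lip",(290,118),.252),("stop",(291,69),.248),("armtop",(294,0),.24),("stopedgeL",(273.5,69),.248),("stopedgeR",(309.5,69),.248),("mark",(287.4,91.9),.24),("barL",(196,236),.278),("barR",(360,236),.278)):
    q=atz(W,u,z);print(n,q,'tool',1e3*(Rm.T@(q-p)))
S=cam("side");T=cam("top")
print(tri((S,(268.3,94.0)),(T,(138.5,206.2)),(W,(287.4,91.9))), tri((S,(268.8,94.8)),(T,(140.7,207.5))))
im=cv2.imread('pics/w3.png');cv2.imwrite('pics/c3.png',cv2.resize(im[30:250,180:380],None,fx=2.7,fy=2.7,interpolation=2))
```

```text
lip [0.5318 0.2043 0.252 ] tool [73.5356  8.7526 38.1096]
stop [0.5296 0.2339 0.248 ] tool [103.1838   9.2201  42.1101]
armtop [0.5276 0.2752 0.24  ] tool [144.4942  10.9757  50.1108]
stopedgeL [0.5187 0.2329 0.248 ] tool [103.1732  -1.7226  42.1103]
stopedgeR [0.5411 0.2349 0.248 ] tool [103.2225  20.7951  42.1099]
mark [0.5288 0.2208 0.24  ] tool [90.2067  7.307  50.1099]
barL [0.4797 0.129  0.278 ] tool [  3.2137 -49.8389  12.1093]
barR [0.5813 0.1382 0.278 ] tool [ 3.2769 52.1249 12.1077]
(array([0.5305, 0.2201, 0.2408]), [np.float64(0.0019040820699412985), np.float64(0.0004659709923087403), np.float64(0.0018138229056344527)]) (array([0.5302, 0.2146, 0.2415]), [np.float64(0.002754798167188048), np.float64(0.0027547981671881333)])
```

View pics/c3.png

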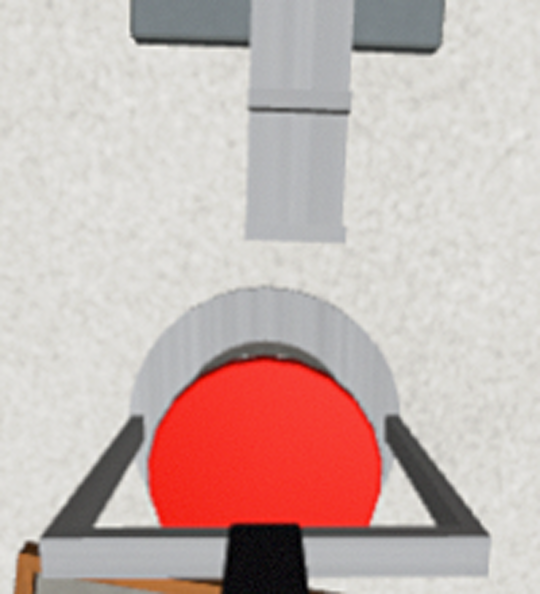

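The crop shows the lip spanning crop rows 228–240 and the stop's near face at row 107, which puts the seat centre about 87 mm ahead of the bar and 7.5 mm to the right. I'm threading the arm through the window.

Emit:
step_arm(targets="1 3 0 1; 3 6 0 2; 8 7.5 0 2.2; 16 7.5 0 2.2; 26 7.5 0 2.2; 37 7.5 0 2.2; 48 7.5 0 2.2; 59 7.5 0 2.2; 69 7.5 0 2.2; 78 7.5 0 2.2; 84 7.5 0 2.2; 87 7.5 0 2.2")

```text
t: 9.6
tcp_pos: [0.5292, 0.2183, 0.2901]
tool_rot: [0.689, 0.725, 0.0, -0.0]
force: [-0.1, -0.5, -2.6]
finger_gap: 0.17
gripper_force: 58.7
```

Emit:
step_arm(targets="0 0 0 0; 0 0 0 0; 0 0 0 0; 0 0 0 0")

```text
t: 10.0
tcp_pos: [0.5294, 0.2172, 0.2901]
tool_rot: [0.689, 0.725, -0.0, 0.0]
force: [0.0, 0.7, -3.7]
finger_gap: 0.17
gripper_force: 58.8
```

```bash
python3 look.py w4 carrier_bar:.27 hook_seat:.24
python3 - <<'E'
from h import *
f=[]
for c in("side","top"):
    im=manip.snapshot(c);cv2.imwrite(f'pics/{c}4.png',im[:,:,::-1])
a=cv2.imread('pics/w4.png')[60:300,180:380];b=cv2.imread('pics/side4.png')[30:130,210:330]
cv2.imwrite('pics/c4.png',np.hstack([cv2.resize(a,(400,480)),cv2.resize(b,(400,480*400//480),interpolation=2) if 0 else cv2.resize(b,(400,480),interpolation=2)]))
E
```

```text
10.0 [0.5294 0.2172 0.2901] [ 0.689   0.7247 -0.      0.    ] [ 0.0097  0.6559 -3.6626]
carrier_bar 0.82 [279.9 231.6] [0.5316 0.2206 0.27  ]
hook_seat 0.84 [274.9 220.1] [0.5282 0.2182 0.24  ]
```

View pics/c4.png

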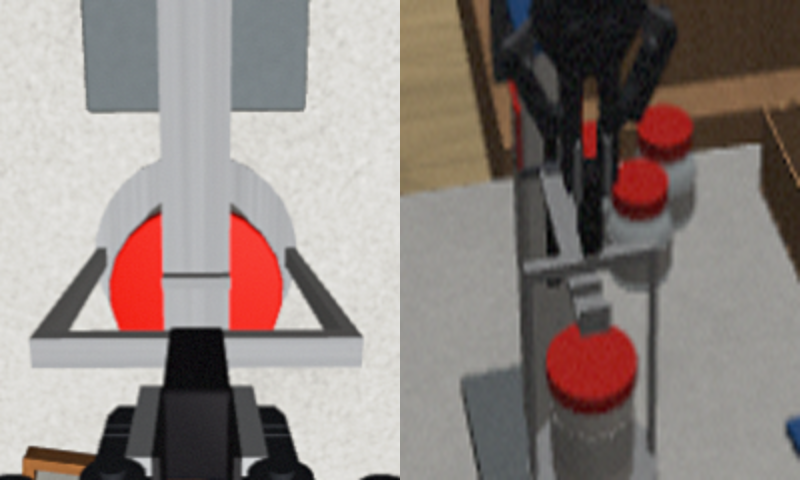

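The arm is through the window and centred under the bar (arm at crop column 196, bar at 197), and the stop's near face is visible at crop row 275, ahead of the bar. Next I'm checking the fore-aft offset.

Run:
```python
from h import *
np.set_printoptions(precision=4,suppress=True)
W=cam("wrist");s=manip.sense();Rm=R.from_quat(s['tool_rot']).as_matrix();p=np.array(s['tcp_pos'])
for n,u,z in(("stop",(278,197.5),.248),("stopL",(278,197.5),.24),("barfar",(278.5,229),.275),("barnear",(278.5,243),.275)):
    q=atz(W,u,z);print(n,q,'tool',1e3*(Rm.T@(q-p)))
S=cam("side");print('seat side',[proj(S,(.530,y,.24)) for y in (.21,.22,.23)])
print(np.mean([manip.sense()['force'] for _ in range(3)],0))
```

```text
stop [0.5295 0.2378 0.248 ] tool [20.3486  1.1526 42.1101]
stopL [0.5296 0.2357 0.24  ] tool [18.3316  1.1547 50.1102]
barfar [0.5305 0.2243 0.275 ] tool [ 6.8559  1.4708 15.1107]
barnear [0.531  0.2149 0.275 ] tool [-2.585   1.481  15.1111]
seat side [array([268.0196,  96.5518]), array([267.3907,  94.3696]), array([266.7686,  92.2112])]
[-0.0037 -0.7231 -4.1308]
```

Emit:
step_arm(targets="1 0 2 0; 3 0 6 0; 3 0 11 0; 3 0 15 0; 3 0 17 0; 3 0 18 0; 3 0 18 0; 3 0 18 0; 3 0 18 0")

```text
t: 11.15
tcp_pos: [0.5293, 0.2206, 0.2724]
tool_rot: [0.689, 0.725, 0.0, 0.0]
force: [-0.8, 0.5, -3.7]
finger_gap: 0.168
gripper_force: 58.8
```

```bash
cat > favg.py <<'E'
from h import *
import sys
F=[];Z=[]
for i in range(int(sys.argv[1])):
    manip.snapshot("wrist");s=manip.sense();F.append(s['force']);Z.append(s['tcp_pos'])
F=np.array(F);print(s['t'],F.mean(0).round(3),F.std(0).round(2),np.mean(Z,0).round(4))
E
python3 favg.py 16
```

```text
11.95 [ 0.227  0.036 -3.265] [0.34 0.61 0.43] [0.5292 0.2205 0.2722]
```

Emit:
step_arm(targets="0 0 1 0; 0 0 2 0; 0 0 3 0; 0 0 4 0; 0 0 5 0; 0 0 6 0; 0 0 7 0; 0 0 8 0; 0 0 9 0; 0 0 10 0; 0 0 11 0; 0 0 12 0")

```text
t: 13.15
tcp_pos: [0.5292, 0.2205, 0.2601]
tool_rot: [0.689, 0.725, 0.0, 0.0]
force: [-0.7, 0.7, -2.7]
finger_gap: 0.165
gripper_force: 58.8
```

Emit:
step_arm(targets="0 0 1 0; 0 0 2 0; 0 0 3 0; 0 0 4 0; 0 0 5 0; 0 0 6 0; 0 0 7 0; 0 0 8 0; 0 0 8 0; 0 0 8 0")

```text
t: 14.15
tcp_pos: [0.5292, 0.2206, 0.2522]
tool_rot: [0.689, 0.725, 0.0, 0.0]
force: [-0.2, 0.0, -2.0]
finger_gap: 0.171
gripper_force: 58.9
```

```bash
python3 favg.py 12
python3 - <<'E'
from h import *
s=manip.sense();im=manip.snapshot("wrist");cv2.imwrite('pics/w5.png',im[:,:,::-1])
im=manip.snapshot("side");cv2.imwrite('pics/side5.png',im[:,:,::-1])
a=cv2.imread('pics/w5.png')[60:300,180:380];b=cv2.imread('pics/side5.png')[30:130,210:330]
cv2.imwrite('pics/c5.png',np.hstack([cv2.resize(a,(400,480)),cv2.resize(b,(400,480),interpolation=2)]))
E
```

```text
14.75 [-0.346 -0.078 -2.136] [0.55 0.45 0.61] [0.5292 0.2206 0.2522]
```

View pics/c5.png

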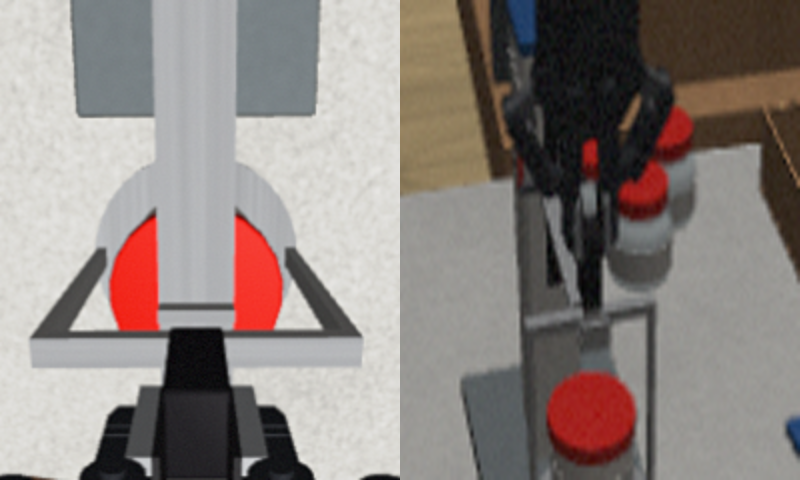

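The bar now sits on the strap between lip and stop, with the stop's near face at crop row 307 against the bar edge at 338. The scale carries about a third of the weight, so I'm lowering on.

Emit:
step_arm(targets="0 0 1 0; 0 0 2 0; 0 0 3 0; 0 0 4 0; 0 0 5 0; 0 0 6 0; 0 0 7 0; 0 0 8 0; 0 0 9 0; 0 0 10 0; 0 0 11 0; 0 0 12 0")

```text
t: 16.05
tcp_pos: [0.5292, 0.2206, 0.2401]
tool_rot: [0.689, 0.725, 0.0, 0.0]
force: [-0.3, -0.4, -0.2]
finger_gap: 0.168
gripper_force: 59.0
```

Emit:
step_arm(targets="0 0 1 0; 0 0 2 0; 0 0 3 0; 0 0 3 0; 0 0 3 0")

```text
t: 16.55
tcp_pos: [0.5292, 0.2205, 0.2371]
tool_rot: [0.689, 0.725, 0.0, 0.0]
force: [-0.4, -0.3, 0.1]
finger_gap: 0.167
gripper_force: 59.2
```

```bash
python3 favg.py 24
```

```text
17.75 [-0.477 -0.223 -0.385] [0.45 0.53 0.45] [0.5292 0.2206 0.2371]
```

Emit:
step_arm(targets="0 0 1 0; 0 0 2 0; 0 0 3 0; 0 0 3 0; 0 0 3 0; 0 0 3 0", squeeze=30)

```text
t: 18.35
tcp_pos: [0.5292, 0.2206, 0.2341]
tool_rot: [0.689, 0.725, 0.0, -0.0]
force: [-0.4, -0.0, 0.3]
finger_gap: 0.168
gripper_force: 59.2
```

```bash
python3 favg.py 30; python3 -c "
from station import manip
s=manip.sense();print(s['gripper_force'],s['finger_gap'],s['ft_torque'])"
```

```text
19.85 [-0.379 -0.102  0.205] [0.53 0.58 0.58] [0.5292 0.2205 0.2341]
59.20267581939697 0.16968870007074693 [-0.00907802  0.07247869  0.00122419]
```

Emit:
step_arm(targets="0 0 0 0; 0 0 0 0; 0 0 0 0; 0 0 0 0", gripper=1, squeeze=20)

```text
t: 20.25
tcp_pos: [0.5292, 0.2205, 0.2341]
tool_rot: [0.689, 0.725, 0.0, -0.0]
force: [-0.0, -0.2, -0.8]
finger_gap: 0.168
gripper_force: 59.2
```

Emit:
step_arm(targets="0 0 0 0; 0 0 0 0; 0 0 0 0; 0 0 0 0; 0 0 0 0; 0 0 0 0; 0 0 0 0; 0 0 0 0", gripper=0.79)

```text
t: 21.05
tcp_pos: [0.5292, 0.2205, 0.2341]
tool_rot: [0.689, 0.725, -0.0, -0.0]
force: [-0.3, 0.1, -0.2]
finger_gap: 0.209
gripper_force: 0.0
```

```bash
python3 favg.py 10
python3 - <<'E'
from h import *
s=manip.sense();print(s['gripper_force'],s['finger_gap'])
im=manip.snapshot("wrist");cv2.imwrite('pics/w6.png',im[:,:,::-1])
im=manip.snapshot("side");cv2.imwrite('pics/side6.png',im[:,:,::-1])
a=cv2.imread('pics/w6.png')[60:300,180:380];b=cv2.imread('pics/side6.png')[30:130,210:330]
cv2.imwrite('pics/c6.png',np.hstack([cv2.resize(a,(400,480)),cv2.resize(b,(400,480),interpolation=2)]))
E
```

```text
21.55 [-0.045 -0.016 -0.093] [0.42 0.45 0.41] [0.5292 0.2205 0.2341]
0.0 0.21181742157408578
```

View pics/c6.png

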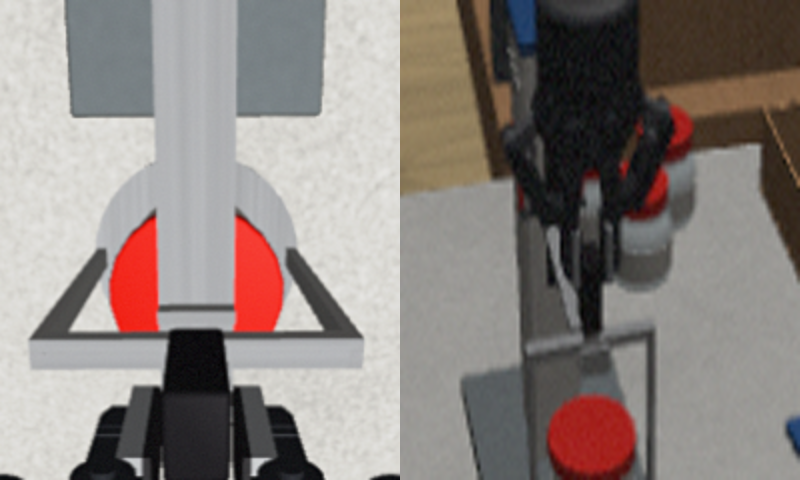

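The pads are clear of the block on both sides and the carrier hangs level in the seat, unmoved. I'm opening further and retreating straight up.

Emit:
step_arm(targets="0 0 0 0; 0 0 0 0; 0 0 0 0; 0 0 0 0; 0 0 0 0; 0 0 -3 0; 0 0 -10 0; 0 0 -20 0; 0 0 -33 0; 0 0 -47 0; 0 0 -60 0; 0 0 -72 0", gripper=0.5)

```text
t: 22.85
tcp_pos: [0.5295, 0.2206, 0.3079]
tool_rot: [0.689, 0.725, 0.001, 0.0]
force: [0.8, -0.2, -0.2]
finger_gap: 0.499
gripper_force: 0.0
```

Emit:
step_arm(targets="0 0 -15 0; 0 0 -35 0; 0 0 -55 0; 0 0 -70 0; 0 0 -78 0; 0 0 -80 0; 0 0 -80 0; 0 0 -80 0; 0 0 -80 0; 0 0 -80 0; 0 0 -80 0; 0 0 -80 0")

```text
t: 24.05
tcp_pos: [0.5291, 0.2205, 0.3859]
tool_rot: [0.689, 0.725, -0.0, -0.0]
force: [-0.2, 1.0, 0.8]
finger_gap: 0.502
gripper_force: 0.0
```

Run:
```python
from h import *
a=manip.snapshot("wrist").astype(int);
for _ in range(5):b=manip.snapshot("wrist")
print(manip.sense()['t'],np.abs(a-b).max(2).__gt__(40).sum())
s=manip.snapshot("side")
cv2.imwrite('pics/end.png',np.hstack([cv2.resize(b[60:420,120:440],(360,405)),cv2.resize(s[30:180,200:350],(405,405))])[:,:,::-1])
```

```text
24.35 392
```

View pics/end.png

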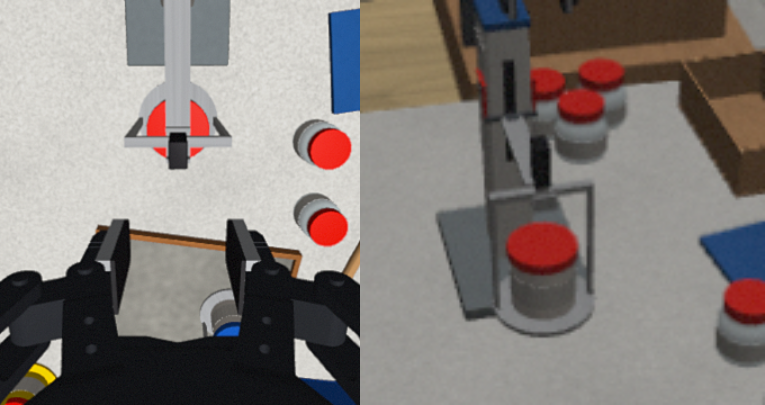

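The carrier hangs level and upright on the hook and the gripper is well clear. I'm making one more stillness check before handing in.

Run:
```python
from h import *
f=lambda im:(lambda m:np.argwhere(m).mean(0).round(2))((im[40:200,200:420,0].astype(int)-im[40:200,200:420,1]>100))
print([f(manip.snapshot("wrist")).tolist() for _ in range(10)])
manip.sign_off()
```

```text
[[137.2, 124.37], [137.21, 124.47], [137.2, 124.42], [137.22, 124.4], [137.21, 124.35], [137.22, 124.45], [137.22, 124.45], [137.21, 124.4], [137.22, 124.45], [137.21, 124.35]]
the job is handed in; nothing more can be done
```

The red-lidded carrier hangs free, upright and still in the scale's hook (about 3.3 N, roughly 0.33 kg, read from the arm's wrist force); I lowered it at about 1 cm/s, let go once the wrist force was near zero, did not log pointer speed at release, and handed the job in.

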